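# Turn the brake pad over against the bench plate's edge

### The arm

A 6-joint arm with a two-finger parallel gripper is mounted at the origin on the work surface. World frame = base frame: x ahead of the robot, y to its left, z up, the work surface at z = 0. Lengths are in m, angles in rad, forces in N, time in s.
With the tool pointing down it reaches from about 0.225 to 0.875 m from the base axis. Payload 3.4 kg.
Tool frame: the origin (TCP) lies at the very end of the fingers, on their centre line; the grasp point (between the pads) lies 19 mm behind it; x points along the fingers, z is the direction in which the jaws open and shut, and the axes are right-handed (so a half turn about x gives the same grasp; the last joint's range is limited). The gripper opens to 85 mm and grips with 20 to 120 N. Pads are 22 mm wide; open, the fingers measure 114 mm over their backs; the gripper's body (76 mm by 85 mm) begins 54 mm behind the grasp point. The pads swing forward as they close: fully open they stand 13 mm farther back than shut.
Start: joints at [1.218, 0.276, 1.505, -0, 1.361, -0.121], TCP at [0.132, 0.56, 0.231] pointing down, gripper open.
Joint ranges: [-2.89, 2.89], [-0.75, 2.08], [0.22, 2.7], [-1.18, 4.32], [0.11, 2.71], [-2.7, 2.7]. Speed limits (rad/s): [2.57, 2.57, 3.14, 3.14, 3.14, 3.14].

### API

Orientations are given as a unit quaternion [w, x, y, z].
In Python, from rig import manip, viewer, finder gives the robot as it stands.
- The arm moves only by the tool move_arm, never from a script. Its argument "rows" is a list of rows, each a list of 3 entries, a list of its own where there are three numbers: the shift along the tool's x, y, z in mm, then the turn about the tool's x in rad, then the finger opening in mm, from 0 to 85.4. A call has 1 to 8 rows; each row is the pose to reach, as a shift and turn from the pose measured when the call began, along the tool's axes at that moment; what a row does not reach only later rows make up. A row lasts 1/12 s, in which the tool goes at most 41.7 mm and 7.16 degrees, less where a joint would pass 70% of its speed; a pose out of reach is approached as far as the arm can. A call with a gripper value outside its range is refused whole. The fingers move at their own pace and stop on an object; "force" is the grip in N (left out, the last holds). Time passes only in rows, so rows that repeat a pose let the fingers close. It gives the time, the measured TCP pose, the force and the opening at its end, in the units of the state.
- manip.get_state(): the state, without advancing time (a new reading comes with each control period).
- viewer.get_image(name): name is "scene" or "top"; returns the picture (480x640x3 uint8, red, green, blue); there is no depth.
- viewer.get_calibration(name): a dict with "mtx" (3x3 intrinsics, pixels), "R" (3x3) and "t" (3): a world point X has camera coordinates R X + t. Camera axes: x right, y down, z forward; pixel columns grow to the right and rows downward; lengths in m; the calibration is good to about 2 mm. A picture is of the moment at which its call begins. get_calibration takes no time and is no camera call.
- manip.sign_off(): hands the job in, once; it reports no verdict.
Trained networks look in the newest picture that a camera, given by its name, has taken for a name from the list of things; names that differ only in an ending like _2 or _b are one class to them, and where a whole thing is asked for, a point or a joint stands for the part that bears it (a point fixed in the world has none). Each returns a list of dicts, best first, with "score" (0 to 1); they miss things now and then, are a little off and sometimes report something else, mostly with a low value. They report only what shows in the picture. A call takes as long as a camera call. They do not tell look-alikes from the thing itself.
- finder.look_for(target, camera): "centre" ([column, row] in pixels, amid what is visible of it).
- finder.trace(target, camera): "mask" (480x640 bool, what is visible of it) and "centre" ([column, row] in pixels, amid what is visible of it).
The state is a dict: "clock": time; "qpos": joint angles; "qd": joint speeds; "effort": joint torques, N m; "position": TCP position; "ee_rot": TCP orientation; "contact_force": force on the tool from outside, world axes, zero at the start; "moment": the same for the moment, N m; "width": finger opening in m.
Only numpy, scipy, OpenCV 4.12 (cv2) and the standard library are available. Lean on these libraries where they do the work, as an engineer would, in place of code of your own. Each camera call takes 0.05 s, during which the arm holds its last target.

### The job

One of the two brake pads lies lining-down on the bench; its mate is already lining-up on the steel bench plate, ready for measuring. With the fingertips only, push that pad against the near edge of the steel plate until it tips up and flips over onto the plate, so that it lies flat there with its lining up. Do not pick the pad up, and leave the mate and everything else on the bench where it is.

Things in the scene. Friction and masses are not known exactly. Their poses are not given: they have to be found in the camera images.
- brake_pad: The brake pad to turn over, about 0.34 kg, 16 mm thick, lining down on the bench at the start, on the robot's side of the steel plate. Origin: centre of the lining's free face (at bench height at the start, 24 mm above it at the end). x: across the pad, at the start towards the steel plate within 0.35 rad; y: along the pad; z: out of the backing plate, up at the start, down at the end.
- pad_middle (a point): Centre of the brake pad, 8 mm from its origin along its z; same axes. The pad: a dark steel backing plate 52 (x) by 104 (y) by 6 mm with an ear 24 mm wide and 13 mm long at each y end (130 mm over the ears), and bonded to it a grey-brown lining 44 by 100 by 10 mm with a groove across its middle. The backing plate overhangs the lining by 4 mm along both long edges.
- pad_far_edge (a point): Middle of the pad's long edge that faces the steel plate at the start, about which it tips: the lining-side corner of the backing plate's rim, at x = 26 mm, z = 10 mm in the pad's frame. The opposite rim is dry steel with good grip: fingertips pressed against it with 5 to 15 N drag it up with them.
- bench_plate: Flat steel plate screwed to the bench (immovable): 170 (x) by 420 (y) by 8 mm thick. Origin: centre of its underside, at bench height. x: away from the robot, square to its near long edge, which lies at x = -85 mm; y: along that edge.
- plate_edge (a point): Middle of the plate's near long edge, at its top face, 8 mm above the bench. The overhang of the pad's backing plate (10 mm above the bench) just passes over this edge, while the lining stops against it.
- mate_pad: The other brake pad, same shape, already lining up, on the left or right rear part of the steel plate. Origin: centre of its backing plate's underside. Leave alone.
- paste_jar: Small metal jar, 54 mm across, 55 mm high, on the other rear part of the steel plate. Origin under its centre. Leave alone.
- short_socket: Dark impact socket, 34 mm across, 42 mm high, standing on the bench to one side of the pad. Origin under its centre. Leave alone.
- deep_socket: Dark deep socket, 29 mm across, 78 mm high, standing on the bench to the other side of the pad. Origin under its centre. Leave alone.
- vernier: Measuring caliper lying flat on the bench beyond one end of the steel plate, 232 mm along its x, 12 mm high. Origin: centre of its beam, at bench height. Leave alone.
- wire_brush: Wooden wire brush lying on the bench beyond the other end of the steel plate, 240 mm along its x, 26 mm wide, 38 mm high. Origin near its middle, at bench height. Leave alone.
Things that resemble listed ones, but are neither listed nor needed, are in the scene too. Leave any green or yellow look-alike of the brake_pad alone.

How it is judged:
On the way, in this order (a step that is already met when the one before it is completed fails the run):
1. the pad, still lying on the bench, is pushed against the plate's near edge (angle between brake_pad's own z axis and vertical below 0.3 rad and x of pad_far_edge in the frame of bench_plate above -0.095 m and height (world z) of pad_far_edge below 0.016 m), for 0.05 s.
2. the pad is tipped up on its far edge, over the plate's near edge (angle between brake_pad's own z axis and vertical above 0.7 rad and x of pad_far_edge in the frame of bench_plate between -0.105 and -0.04 m and height (world z) of pad_far_edge below 0.024 m), for 0.03 s.
At the end, for the whole second after the job is handed in: The brake pad lies at rest on the steel plate, lining up, flat within about 7 degrees, resting on the plate itself (origin 21 to 28 mm above the bench) with its centre at least 15 mm inside the plate's long edges and 20 mm inside its ends (angle between brake_pad's own z axis and vertical above 3.02 rad and height (world z) of brake_pad between 0.021 and 0.028 m and x of pad_middle in the frame of bench_plate between -0.07 and 0.07 m and y of pad_middle in the frame of bench_plate between -0.19 and 0.19 m and linear speed of brake_pad below 0.02 m/s); the robot touches nothing.
It fails at once if the pad is lifted: its far edge leaves the bench and plate by more than about 20 mm, or its centre rises over 55 mm above the bench (height (world z) of pad_far_edge above 0.032 m or height (world z) of pad_middle above 0.055 m).
It fails at once if the mate pad is moved by more than 10 mm (distance of mate_pad from where it was at the start of the episode above 0.01 m).
It fails at once if one of the other things on the bench is moved by more than 15 mm or knocked over (distance of any of paste_jar, short_socket, deep_socket, vernier, wire_brush from where it was at the start of the episode above 0.015 m or angle between any of paste_jar, short_socket, deep_socket's own z axis and vertical above 0.5 rad).
It also fails if it takes over 38 s, if anything falls off the work surface, if the arm or the gripper's body presses on something with over 40 N, if the wrist force passes 120 N, or if a joint passes its speed limit or range.

## Working session

There is one attempt and no reset: what is moved stays moved. The work goes in short steps, Python scripts to look and compute and a tool call to move; the robot and the scene stay as the last step left them, time stands still between calls to the robot, and variables do not carry over. Pictures are saved under pics/ and viewed, and the job is handed in when it is done.

Besides the shell and the picture viewer there is one more tool, called after "Emit:" by a JSON object that holds its "op" and its "data", one argument or row to a line. move_arm: Moves the arm, as the interface text tells. Its arguments: {"type":"object","properties":{"rows":{"type":"array"},"force":{"type":"number"}},"required":["rows"]}

```bash
ls; mkdir -p pics; python3 - <<'E'
from rig import manip, viewer, finder
import cv2
for n in ["scene","top"]:
    im=viewer.get_image(n); cv2.imwrite(f"pics/a_{n}.png",im[:,:,::-1])
    c=viewer.get_calibration(n); print(n,c)
print(manip.get_state())
for t in ["brake_pad","bench_plate","mate_pad","short_socket","deep_socket"]:
    print(t,[(round(d['score'],2),d['centre']) for d in finder.look_for(t,"top")])
E
```

```text
pics
scene {'mtx': array([[441.98322886,   0.        , 320.67178089],
       [  0.        , 441.98322886, 239.35269244],
       [  0.        ,   0.        ,   1.        ]]), 'R': array([[-0.89022151,  0.45543909,  0.00899426],
       [ 0.36160061,  0.71853325, -0.59410014],
       [-0.2770391 , -0.5256284 , -0.8043408 ]]), 't': array([ 0.47049139, -0.19719884,  1.08509906])}
top {'mtx': array([[453.80841912,   0.        , 319.09401314],
       [  0.        , 453.80841912, 233.12702193],
       [  0.        ,   0.        ,   1.        ]]), 'R': array([[-0.01325138, -0.99988155, -0.00782916],
       [-0.98256905,  0.01447311, -0.18533375],
       [ 0.18542511,  0.00523676, -0.98264445]]), 't': array([0.07373228, 0.55222829, 0.86946044])}
{'clock': 0.1, 'qpos': array([ 1.21798974e+00,  2.76527277e-01,  1.50598558e+00,  3.32996123e-06,
        1.36068229e+00, -1.21012896e-01]), 'qd': array([-0.00022149, -0.00089376, -0.00256145, -0.00064309, -0.00053266,
        0.0001245 ]), 'effort': array([ 6.11246742e-04, -4.17709279e+01, -2.46401292e+01, -2.57189968e-04,
        5.93963792e-03,  2.20235179e-06]), 'position': array([0.13194454, 0.55919083, 0.2305371 ]), 'ee_rot': array([ 0.55398044, -0.43912105,  0.55494855,  0.4385322 ]), 'contact_force': array([ 0.5999531 , -0.06257077, -0.12307644]), 'moment': array([ 0.03266286,  0.01546361, -0.03631272]), 'width': 0.08537003600619404}
brake_pad [(0.92, [334.5, 267.5]), (0.9, [374.1, 335.7]), (0.88, [243.6, 315.5]), (0.86, [174.3, 245.1])]
bench_plate [(0.61, [376.0, 211.9])]
mate_pad [(0.64, [322.6, 177.5])]
short_socket [(0.64, [262.5, 255.9])]
deep_socket [(0.77, [452.2, 311.2])]
```

View pics/a_top.png

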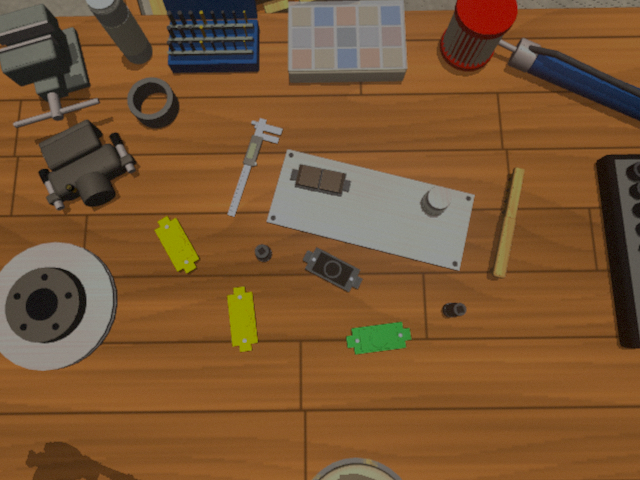

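View pics/a_scene.png

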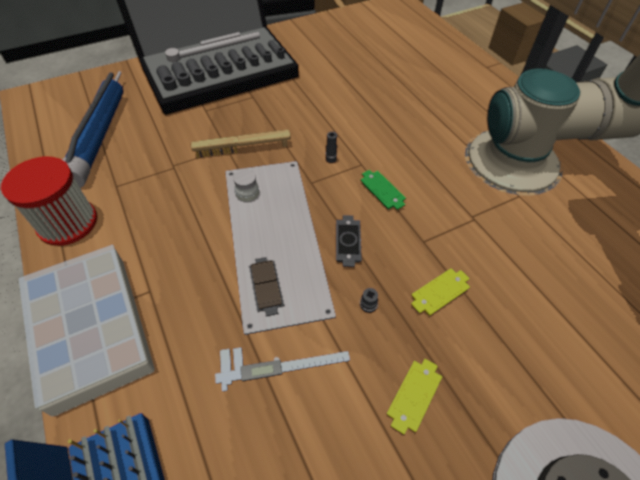

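Top view: the pad (dark, with a ring) is at about (332,270), just in front of the plate, whose centre is near (371,210). The mate is at (321,179), the jar at (436,202), and the sockets at (263,253) and (455,310). The yellow and green look-alikes are off to the sides. Next I measure the poses.

```bash
cat > h.py <<'E'
from rig import manip, viewer, finder
import cv2, numpy as np
from scipy.spatial.transform import Rotation as Ro
def back(px,z,cam):
    c=viewer.get_calibration(cam); K,R,t=c['mtx'],c['R'],c['t']
    px=np.atleast_2d(px); d=np.c_[px,np.ones(len(px))]@np.linalg.inv(K).T@R
    o=-R.T@t
    return o+d*((z-o[2])/d[:,2])[:,None]
def proj(X,cam):
    c=viewer.get_calibration(cam); p=(np.atleast_2d(X)@c['R'].T+c['t'])@c['mtx'].T
    return p[:,:2]/p[:,2:]
def tool():
    s=manip.get_state(); q=s['ee_rot']
    return s,Ro.from_quat([q[1],q[2],q[3],q[0]]).as_matrix()
def rect(mask,z,cam):
    cs,_=cv2.findContours(mask.astype(np.uint8),cv2.RETR_EXTERNAL,cv2.CHAIN_APPROX_NONE)
    c=max(cs,key=cv2.contourArea)[:,0,:].astype(float)
    P=back(c,z,cam)[:,:2]
    r=cv2.minAreaRect((P*1000).astype(np.float32)); b=cv2.boxPoints(r)
    e=b[1]-b[0]; f=b[2]-b[1]
    l=e if np.hypot(*e)>np.hypot(*f) else f
    a=np.arctan2(l[1],l[0])
    a=(a-np.pi/2+np.pi/2)%np.pi-np.pi/2   # yaw of y axis relative world y
    return np.array(r[0]),sorted(r[1]),a
E
python3 - <<'E'
from h import *
for cam in ["top","scene"]:
    viewer.get_image(cam)
    for t,z in [("bench_plate",.008),("brake_pad",.016),("mate_pad",.018)]:
        for d in finder.trace(t,cam):
            c,s,a=rect(d['mask'],z,cam)
            print(cam,t,round(d['score'],2),np.round(d['centre']),c.round(1),np.round(s,1),'yaw',round((a-np.pi/2+np.pi/2)%np.pi-np.pi/2,3), 'longdir',round(a,3))
for n,p,z in [("short",(263,253),.02),("deep",(455,310),.04)]: print(n,back(p,z,"top"))
s,R=tool(); print(R.round(3))
E
```

```text
top bench_plate 0.55 [376. 215.] [613.8 -45.7] [172.5 420.9] yaw 1.305 longdir -0.266
top brake_pad 0.81 [376. 336.] [343.5 -51.2] [ 55.1 130.8] yaw -1.44 longdir 0.13
top brake_pad 0.76 [177. 244.] [539.7 365.6] [ 57.7 132.8] yaw 0.503 longdir -1.068
top brake_pad 0.68 [334. 269.] [482.4  39.1] [ 54.9 129.3] yaw 1.071 longdir -0.5
top brake_pad 0.65 [244. 319.] [384.5 225.1] [ 52.8 130.3] yaw 0.139 longdir -1.432
top mate_pad 0.75 [320. 180.] [675.8  61.9] [ 54.1 129. ] yaw 1.315 longdir -0.256
top mate_pad 0.55 [263. 254.] [520.1 185.1] [31.4 31.9] yaw 0.007 longdir -1.564
top mate_pad 0.54 [433. 203.] [ 626.4 -184.4] [53.8 70.6] yaw -0.811 longdir 0.76
scene bench_plate 0.6 [279. 245.] [618.  -41.3] [172.3 424. ] yaw 1.3 longdir -0.27
scene bench_plate 0.41 [250. 187.] [ 618.4 -204. ] [ 51.4 100.3] yaw 1.309 longdir -0.262
scene brake_pad 0.84 [381. 188.] [349.1 -47.4] [ 60.4 134.3] yaw -1.446 longdir 0.125
scene brake_pad 0.75 [437. 293.] [391.1 228.7] [ 53.7 130.9] yaw 0.122 longdir -1.449
scene brake_pad 0.68 [414. 399.] [543.9 368.5] [ 53.9 130.7] yaw 0.531 longdir -1.04
scene brake_pad 0.61 [349. 239.] [486.1  42. ] [ 50.6 129.1] yaw 1.077 longdir -0.493
scene mate_pad 0.62 [267. 286.] [681.9  68.3] [ 52.  131.2] yaw 1.343 longdir -0.228
short [[0.51875494 0.18377439 0.02      ]]
deep [[ 0.39591002 -0.20213311  0.04      ]]
[[ 0.    -0.973  0.23 ]
 [ 0.     0.23   0.973]
 [-1.    -0.     0.   ]]
```

Emit:
{"op": "move_arm", "data": {
  "rows": [
    [[0,-396,-422],0.035,50],
    [[0,-396,-422],0.035,50],
    [[0,-396,-422],0.035,50],
    [[0,-396,-422],0.035,50],
    [[0,-396,-422],0.035,50],
    [[0,-396,-422],0.035,50],
    [[0,-396,-422],0.035,50],
    [[0,-396,-422],0.035,50]
  ],
  "force": 60
}}

```text
clock: 1.42
position: [0.2987, 0.269, 0.2316]
ee_rot: [0.562, -0.429, 0.561, 0.429]
contact_force: [0.6, -0.0, -0.4]
width: 0.0504
```

```bash
cat > goal.py <<'E'
from h import *
import sys
PC=np.array([.616,-.0435]); YAW=-.267
ex=np.array([np.cos(YAW),np.sin(YAW)]); ey=np.array([-ex[1],ex[0]])
def inplate(p): d=np.array(p)[:2]-PC; return np.array([d@ex,d@ey])*1000
def rel(px,py,z):
    s,R=tool(); w=np.r_[PC+ex*px/1000+ey*py/1000,z/1000]
    d=R.T@(w-s['position'])*1000
    zy=np.arctan2(-R[0,2],R[1,2]); return d.round(1), round(zy-YAW,4)
if __name__=="__main__":
    s,R=tool(); print('t',s['clock'],'plate xy',inplate(s['position']).round(1),'z',(s['position'][2]*1000).round(1),'w',s['width'].round(4),'F',s['contact_force'].round(2))
    if len(sys.argv)>3: print(rel(*map(float,sys.argv[1:4])))
E
python3 goal.py -215 46 40
```

```text
Traceback (most recent call last):
  File "goal.py", line 11, in <module>
    s,R=tool(); print('t',s['clock'],'plate xy',inplate(s['position']).round(1),'z',(s['position'][2]*1000).round(1),'w',s['width'].round(4),'F',s['contact_force'].round(2))
                                                                                                                         ^^^^^^^^^^^^^^^^
AttributeError: 'float' object has no attribute 'round'
```

```bash
sed -i "s/s\['width'\].round(4)/round(s['width'],4)/; s/(s\['position'\]\[2\]\*1000).round(1)/round(float(s['position'][2])*1000,1)/" goal.py; python3 goal.py -215 46 40
```

```text
t 1.4167 plate xy [-388.5  217.7] z 231.6 w 0.0504 F [ 0.56 -0.04 -0.36]
(array([ 191.6, -173.2, -172. ]), np.float64(0.001))
```

Emit:
{"op": "move_arm", "data": {
  "rows": [
    [[0,-173,-172],0,50],
    [[0,-173,-172],0,50],
    [[0,-173,-172],0,50],
    [[30,-173,-172],0,50],
    [[60,-173,-172],0,50],
    [[100,-173,-172],0,50],
    [[130,-173,-172],0,50],
    [[160,-173,-172],0,50]
  ]
}}

```text
clock: 2.08
position: [0.4222, 0.0572, 0.0839]
ee_rot: [0.564, -0.43, 0.561, 0.427]
contact_force: [0.9, 0.8, -0.4]
width: 0.0505
```

```bash
python3 goal.py -215 46 10; python3 - <<'E'
from h import *
for c in ["top","scene"]:
    cv2.imwrite(f"pics/b_{c}.png",viewer.get_image(c)[:,:,::-1])
E
```

```text
t 2.0833 plate xy [-213.5   46. ] z 83.9 w 0.0505 F [ 0.87  0.8  -0.39]
(array([73.9,  2. , -0.1]), np.float64(-0.0018))
```

View pics/b_top.png

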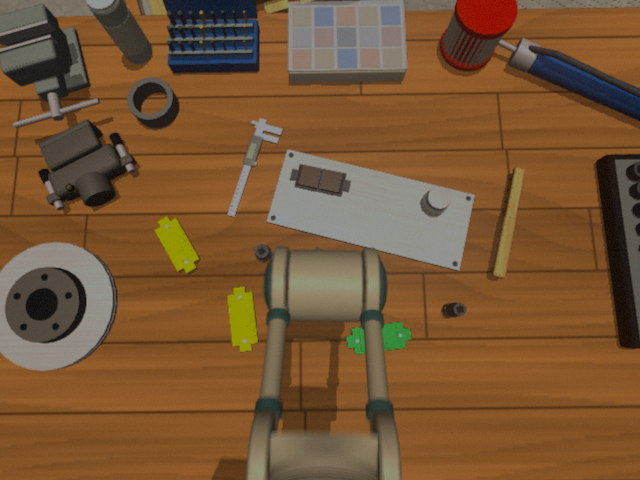

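View pics/b_scene.png

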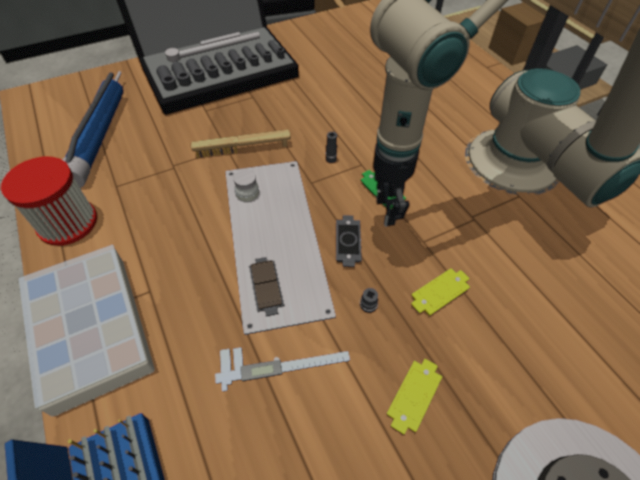

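Scene view: the gripper hangs behind the pad (fingers near (398,205), pad at (349,241)). Next I go down to touch the bench and calibrate the tip height at this opening.

Emit:
{"op": "move_arm", "data": {
  "rows": [
    [[35,0,0],0,50],
    [[60,0,0],0,50],
    [[70,0,0],0,50],
    [[74,0,0],0,50],
    [[76,0,0],0,50],
    [[76,0,0],0,50]
  ]
}}

```text
clock: 2.68
position: [0.4156, 0.0587, 0.0048]
ee_rot: [0.56, -0.427, 0.565, 0.431]
contact_force: [-0.2, 0.5, -0.1]
width: 0.0499
```

Emit:
{"op": "move_arm", "data": {
  "rows": [
    [[1,0,0],0,50],
    [[2,0,0],0,50],
    [[3,0,0],0,50],
    [[3,0,0],0,50]
  ]
}}

```text
clock: 3.02
position: [0.416, 0.0587, 0.0023]
ee_rot: [0.56, -0.427, 0.564, 0.431]
contact_force: [-0.5, 0.2, -0.3]
width: 0.0502
```

Emit:
{"op": "move_arm", "data": {
  "rows": [
    [[1,0,0],0,50],
    [[2,0,0],0,50],
    [[2,0,0],0,50]
  ]
}}

```text
clock: 3.27
position: [0.4158, 0.0587, 0.0002]
ee_rot: [0.56, -0.427, 0.564, 0.431]
contact_force: [0.8, -0.9, -0.1]
width: 0.0499
```

Emit:
{"op": "move_arm", "data": {
  "rows": [
    [[1,0,0],0,50],
    [[2,0,0],0,50],
    [[2,0,0],0,50]
  ]
}}

```text
clock: 3.52
position: [0.4156, 0.0587, -0.0021]
ee_rot: [0.56, -0.427, 0.565, 0.431]
contact_force: [-0.1, 0.2, 0.7]
width: 0.0503
```

Emit:
{"op": "move_arm", "data": {
  "rows": [
    [[1,0,0],0,50],
    [[2,0,0],0,50],
    [[2,0,0],0,50]
  ]
}}

```text
clock: 3.77
position: [0.4157, 0.0587, -0.0031]
ee_rot: [0.56, -0.427, 0.564, 0.431]
contact_force: [-1.8, -0.9, 15.0]
width: 0.0498
```

Emit:
{"op": "move_arm", "data": {
  "rows": [
    [[1,0,0],0,50],
    [[2,0,0],0,50],
    [[2,0,0],0,50]
  ]
}}

```text
clock: 4.02
position: [0.4157, 0.0587, -0.0031]
ee_rot: [0.56, -0.427, 0.564, 0.431]
contact_force: [-5.3, 0.0, 25.4]
width: 0.0501
```

Emit:
{"op": "move_arm", "data": {
  "rows": [
    [[-3,0,0],0,50],
    [[-7,0,0],0,50],
    [[-7,-7,0],0,50],
    [[-7,-14,0],0,50],
    [[-7,-20,0],0,50],
    [[-7,-25,0],0,50],
    [[-7,-30,0],0,50],
    [[-7,-35,0],0,50]
  ]
}}

```text
clock: 4.68
position: [0.4491, 0.0492, 0.0031]
ee_rot: [0.56, -0.426, 0.565, 0.431]
contact_force: [-1.5, -1.0, -0.0]
width: 0.0499
```

```bash
python3 goal.py -165 46 3.5; python3 - <<'E'
from h import *
for c in ["scene"]:
    im=viewer.get_image(c)[120:360,220:540,::-1]
    cv2.imwrite(f"pics/c_{c}.png",cv2.resize(im,None,fx=2.4,fy=2.4))
E
```

```text
t 4.6833 plate xy [-185.5   45.4] z 3.1 w 0.0499 F [-1.55 -0.98 -0.03]
(array([ -0.6, -20.4,   0.6]), np.float64(-0.0011))
```

View pics/c_scene.png

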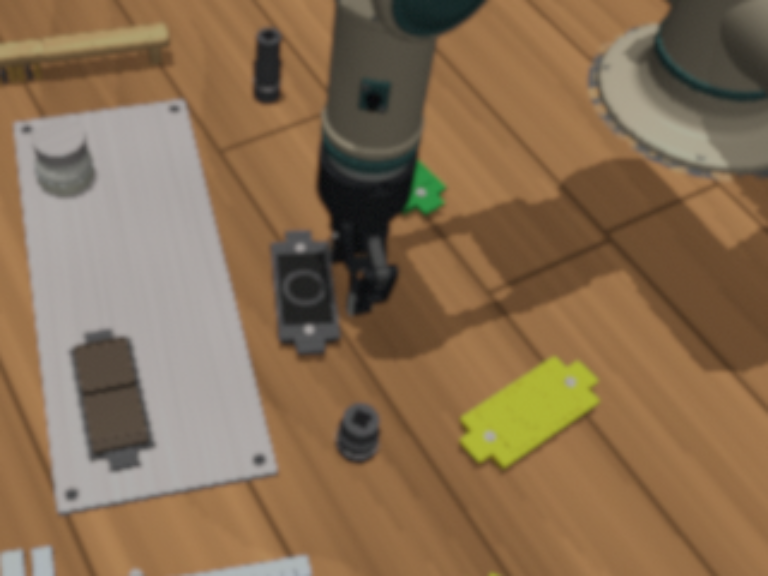

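The fingers are about to touch the pad's right end (near (340,240) in the zoomed view), and the pad is still about 0.2 rad off. I keep pushing.

Emit:
{"op": "move_arm", "data": {
  "rows": [
    [[0,-5,0],0,50],
    [[0,-9,0],0,50],
    [[0,-13,0],0,50],
    [[0,-17,0],0,50],
    [[0,-21,0],0,50],
    [[0,-24,0],0,50],
    [[0,-24,0],0,50]
  ]
}}

```text
clock: 5.32
position: [0.4752, 0.0425, 0.0032]
ee_rot: [0.561, -0.427, 0.564, 0.43]
contact_force: [-0.1, 0.3, -0.9]
width: 0.0502
```

```bash
cat > snap.py <<'E'
from h import *
import sys
im=viewer.get_image("scene")[120:360,220:540,::-1]
cv2.imwrite(sys.argv[1],cv2.resize(im,None,fx=2.4,fy=2.4))
E
python3 goal.py -165 46 3.5; python3 snap.py pics/d.png
```

```text
t 5.3167 plate xy [-158.5   45.7] z 3.2 w 0.0502 F [-0.07  0.3  -0.94]
(array([-0.3,  6.5,  0.2]), np.float64(-0.0013))
```

View pics/d.png

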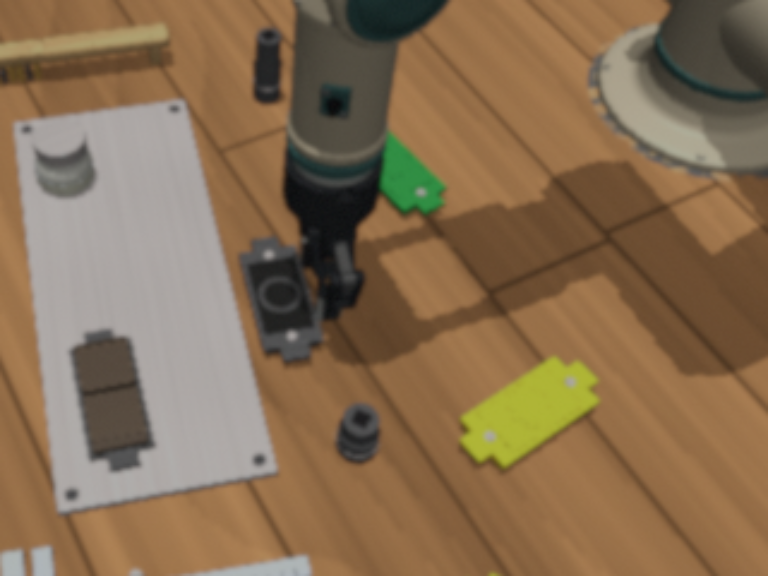

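The pad has turned parallel to the plate edge and sits a few mm short of it. I continue slowly until the force rises.

Emit:
{"op": "move_arm", "data": {
  "rows": [
    [[0,-4,0],0,50],
    [[0,-7,0],0,50],
    [[0,-10,0],0,50],
    [[0,-12,0],0,50],
    [[0,-12,0],0,50]
  ]
}}

```text
clock: 5.78
position: [0.4871, 0.0392, 0.0032]
ee_rot: [0.561, -0.427, 0.564, 0.43]
contact_force: [-0.1, 0.4, -0.2]
width: 0.0501
```

Emit:
{"op": "move_arm", "data": {
  "rows": [
    [[0,-1,0],0,50],
    [[0,-2,0],0,50],
    [[0,-2,0],0,50]
  ]
}}

```text
clock: 6.03
position: [0.4892, 0.0386, 0.0032]
ee_rot: [0.561, -0.427, 0.564, 0.43]
contact_force: [-1.3, 0.2, 0.0]
width: 0.0502
```

Emit:
{"op": "move_arm", "data": {
  "rows": [
    [[0,-1,0],0,50],
    [[0,-2,0],0,50],
    [[0,-2,0],0,50]
  ]
}}

```text
clock: 6.28
position: [0.4908, 0.0381, 0.0031]
ee_rot: [0.561, -0.427, 0.564, 0.43]
contact_force: [-2.6, 0.9, 1.2]
width: 0.0501
```

Emit:
{"op": "move_arm", "data": {
  "rows": [
    [[0,-1,0],0,50],
    [[0,-2,0],0,50],
    [[0,-2,0],0,50]
  ]
}}

```text
clock: 6.53
position: [0.4909, 0.038, 0.0029]
ee_rot: [0.56, -0.426, 0.565, 0.431]
contact_force: [-5.4, 2.1, 4.7]
width: 0.0502
```

```bash
python3 goal.py -165 46 3.5; python3 snap.py pics/e.png
```

```text
t 6.5333 plate xy [-142.2   45.6] z 2.9 w 0.0502 F [-5.38  2.06  4.74]
(array([-0.4, 22.8,  0.4]), np.float64(-0.0012))
```

View pics/e.png

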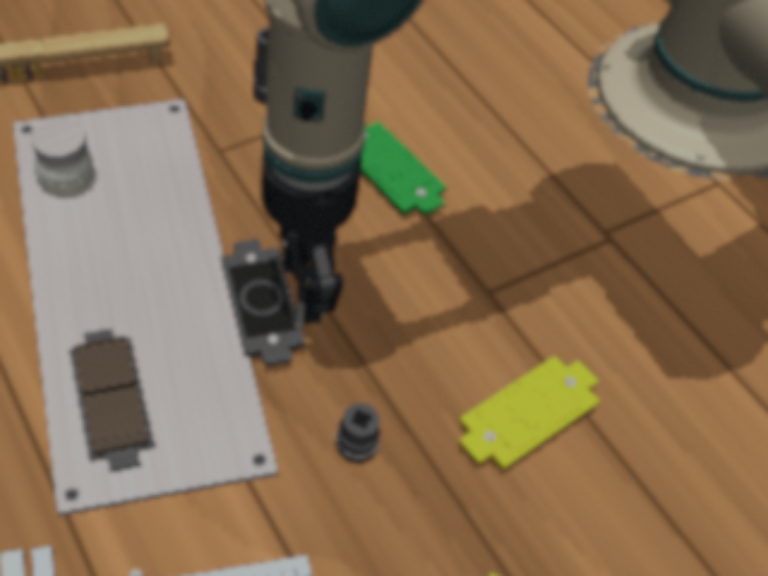

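The pad is parallel and pressed against the edge (about 6 N, tool at plate x=-142). Next I drag its rim up along the arc, keeping about 3 mm of preload.

Emit:
{"op": "move_arm", "data": {
  "rows": [
    [[0,-3,0],0,50],
    [[-4,-3.2,0],0,50],
    [[-8,-3.6,0],0,50],
    [[-12,-4.4,0],0,50],
    [[-16,-5.5,0],0,50],
    [[-19,-6.6,0],0,50],
    [[-22,-7.9,0],0,50],
    [[-22,-8,0],0,50]
  ]
}}

```text
clock: 7.25
position: [0.498, 0.0359, 0.0253]
ee_rot: [0.559, -0.426, 0.565, 0.432]
contact_force: [-5.7, 1.5, 1.8]
width: 0.0499
```

```bash
python3 goal.py; python3 snap.py pics/f.png
```

```text
t 7.25 plate xy [-134.8   45.5] z 25.3 w 0.0499 F [-5.72  1.5   1.85]
```

View pics/f.png

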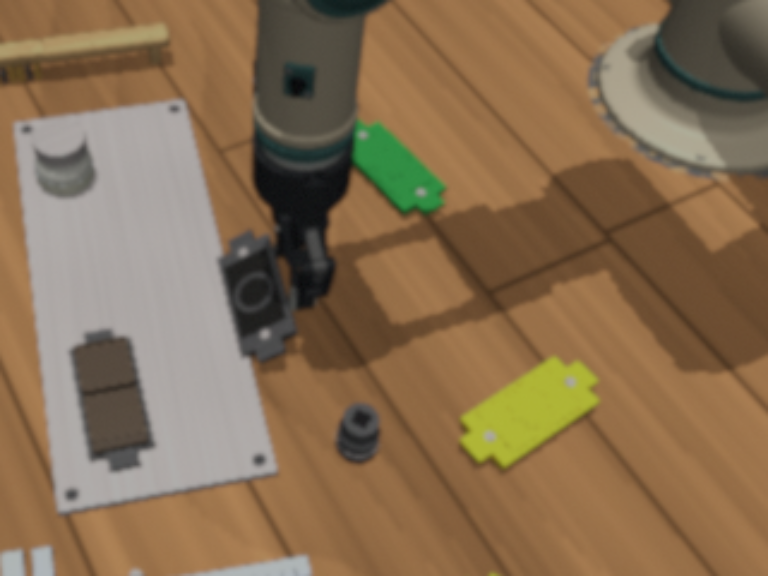

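The pad is tipping (about 25°), with both fingers on its rim and about 6 N. I continue along the arc.

Emit:
{"op": "move_arm", "data": {
  "rows": [
    [[-3,-4,0],0,50],
    [[-6,-6,0],0,50],
    [[-9,-8.5,0],0,50],
    [[-12,-11,0],0,50],
    [[-15,-14.5,0],0,50],
    [[-18,-18,0],0,50],
    [[-19,-19.5,0],0,50],
    [[-19,-19.5,0],0,50]
  ]
}}

```text
clock: 7.97
position: [0.5192, 0.0303, 0.0445]
ee_rot: [0.56, -0.427, 0.564, 0.431]
contact_force: [-1.2, 0.4, 0.7]
width: 0.0501
```

```bash
python3 goal.py; python3 snap.py pics/g.png
```

```text
t 7.9667 plate xy [-112.9   45.7] z 44.5 w 0.0501 F [-1.16  0.44  0.66]
```

View pics/g.png

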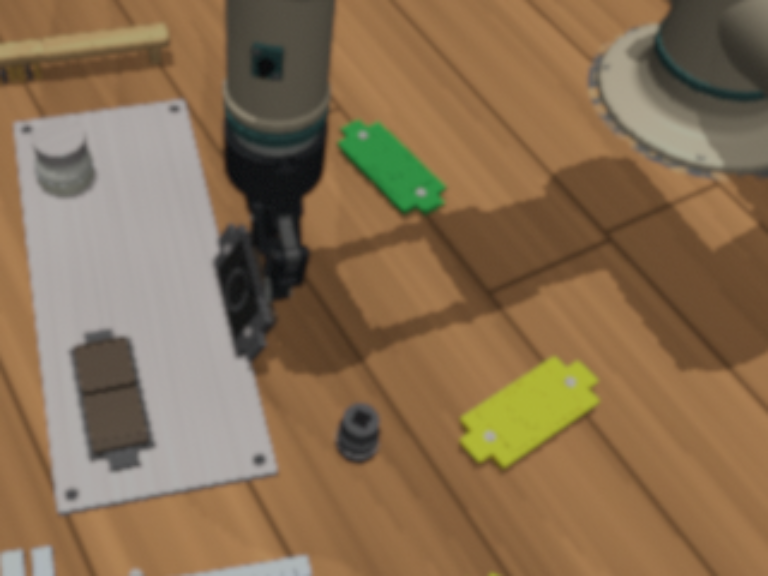

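The pad is at roughly 55–60° on the plate edge with the pressure near balance. Next I push it over the top.

Emit:
{"op": "move_arm", "data": {
  "rows": [
    [[-2,-4,0],0,50],
    [[-4,-8,0],0,50],
    [[-5.5,-12,0],0,50],
    [[-6.5,-16,0],0,50],
    [[-7,-19,0],0,50],
    [[-7,-22,0],0,50],
    [[-7,-25,0],0,50],
    [[-7,-28,0],0,50]
  ]
}}

```text
clock: 8.68
position: [0.5479, 0.0224, 0.054]
ee_rot: [0.561, -0.428, 0.564, 0.43]
contact_force: [-5.0, -1.0, 20.1]
width: 0.05
```

```bash
python3 goal.py; python3 snap.py pics/i.png
```

```text
t 8.6833 plate xy [-83.   45.6] z 54.0 w 0.05 F [-5.   -1.03 20.07]
```

View pics/i.png

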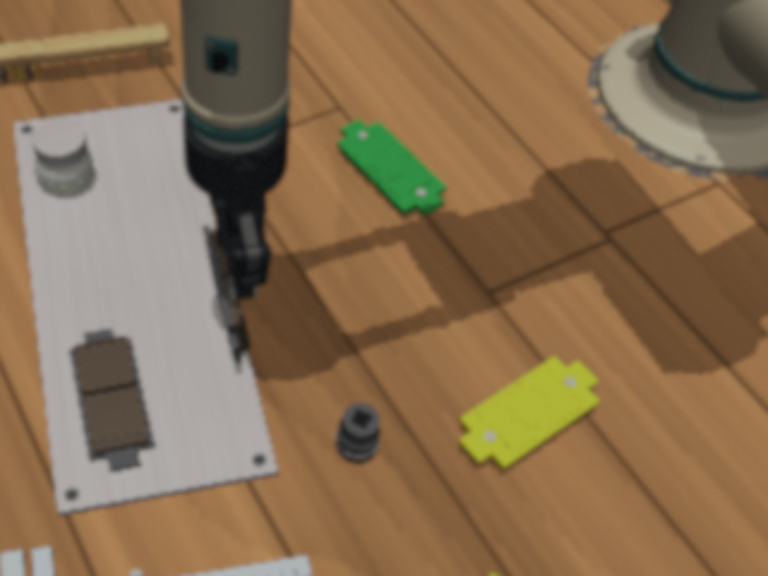

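The pad is standing near upright, with the fingertips resting on the lining's top corner and against the rim (20 N down). I ease the downward load and keep pushing forward in small steps.

Emit:
{"op": "move_arm", "data": {
  "rows": [
    [[0.3,-2,0],0,50],
    [[0.2,-4,0],0,50],
    [[0,-6,0],0,50],
    [[-0.2,-8,0],0,50],
    [[-0.4,-9,0],0,50]
  ]
}}

```text
clock: 9.15
position: [0.5582, 0.0195, 0.0541]
ee_rot: [0.562, -0.428, 0.563, 0.429]
contact_force: [-0.9, 0.5, -0.0]
width: 0.05
```

```bash
python3 goal.py; python3 snap.py pics/j.png
```

```text
t 9.15 plate xy [-72.4  45.6] z 54.1 w 0.05 F [-0.92  0.46 -0.03]
```

View pics/j.png

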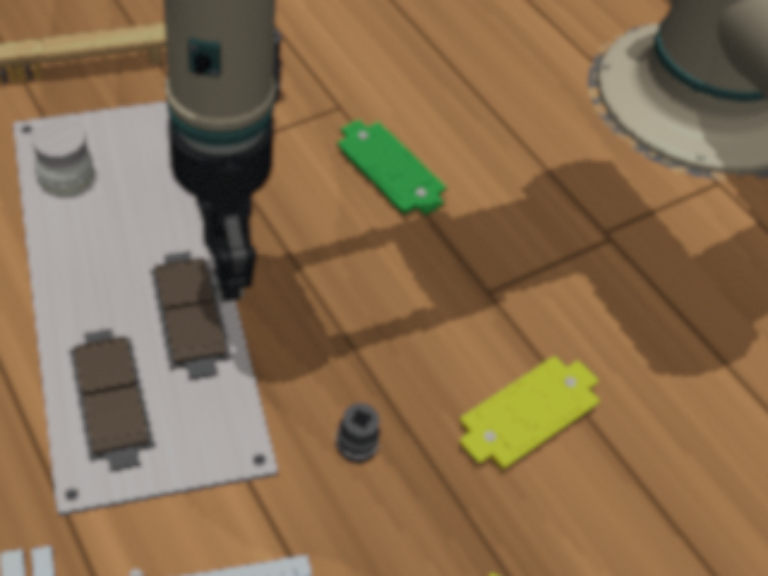

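It has flipped and lies lining-up on the plate. I retract up and back, then check its position.

Emit:
{"op": "move_arm", "data": {
  "rows": [
    [[-20,0,0],0,50],
    [[-50,10,0],0,50],
    [[-80,40,0],0,50],
    [[-100,70,0],0,50],
    [[-110,100,0],0,50],
    [[-110,130,0],0,50],
    [[-110,130,0],0,50],
    [[-110,130,0],0,50]
  ]
}}

```text
clock: 9.87
position: [0.4316, 0.0545, 0.1645]
ee_rot: [0.562, -0.429, 0.563, 0.429]
contact_force: [-0.1, -0.3, 0.0]
width: 0.0502
```

```bash
python3 goal.py; python3 - <<'E'
from h import *
from goal import inplate,YAW
for cam in ["scene","top"]:
    im=viewer.get_image(cam); cv2.imwrite(f"pics/k_{cam}.png",im[:,:,::-1])
    for t in ["brake_pad","mate_pad"]:
        for d in finder.trace(t,cam):
            c,s,a=rect(d['mask'],.018,cam)
            print(cam,t,round(d['score'],2),np.round(d['centre']),'plate',inplate(c/1000).round(1),np.round(s,1),'yaw rel',round(a-YAW,3))
E
```

```text
t 9.8667 plate xy [-203.7   45.8] z 164.5 w 0.0502 F [-0.06 -0.3   0.02]
scene brake_pad 0.91 [300. 250.] plate [-41.7  55.9] [ 52.  129.4] yaw rel -0.007
scene brake_pad 0.87 [417. 398.] plate [-177.2  379.5] [ 52.7 130.7] yaw rel -0.76
scene brake_pad 0.72 [376. 190.] plate [-254.9  -71.5] [ 58.2 135.1] yaw rel 0.392
scene brake_pad 0.6 [437. 294.] plate [-290.   203.4] [ 52.8 129.5] yaw rel -1.18
scene mate_pad 0.7 [268. 282.] plate [ 34.  124.8] [ 51.5 131.5] yaw rel 0.035
top brake_pad 0.8 [337. 213.] plate [-31.9  57.4] [ 39.2 120.8] yaw rel 0.252
top brake_pad 0.77 [366. 337.] plate [-274.8  -45.6] [51.8 56.7] yaw rel 0.375
top brake_pad 0.72 [241. 317.] plate [-293.6  198.3] [ 53.4 131.1] yaw rel -1.193
top brake_pad 0.6 [175. 245.] plate [-182.1  373.5] [ 52.2 130.4] yaw rel -0.767
top mate_pad 0.81 [320. 179.] plate [ 29.5 117.6] [ 54.3 129.5] yaw rel 0.037
```

View pics/k_scene.png

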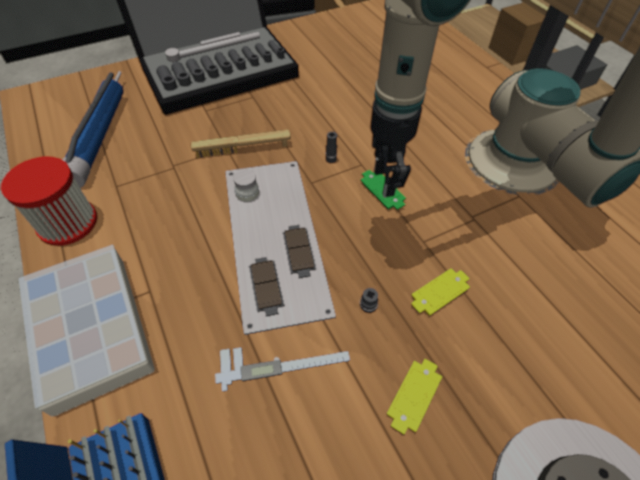

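```bash
python3 -c "
from rig import manip
print(manip.sign_off())"
```

```text
the job is handed in; nothing more can be done
None
```

The brake pad now lies flat on the steel plate, lining up. I handed the job in at about 10 s on the robot's clock, and no verdict was reported.

**What I did:** I set the fingers 50 mm apart and touched the bench with them to find the fingertip height. They then pushed the pad's near rim, which squared it to the plate's edge and held it there at about 6 N. I dragged the rim up along its arc until the pad stood upright, then pushed it over onto the plate. Near upright, the fingertips pressed down on the lining's corner with about 20 N, so I eased that off before the last push.

**Last checks:**
- **Pad position:** the scene camera puts the pad's centre at about x = -42 mm, y = +56 mm on the plate. It is square to the edge to within 0.01 rad, and the allowed x range is ±70 mm.
- **Disagreement between cameras:** the top camera's outline of the pad was partly hidden by the arm. It read x = -32 mm and 0.25 rad off square, so I relied on the scene camera.
- **Mate pad:** the top camera found it within about a pixel of where it started.
- **Jar, sockets, caliper and brush:** they look unmoved in the pictures; I did not measure them again.
- **Arm:** it was clear of everything, with contact force near 0 N.

I judged "flat" from the pictures only and did not measure the pad's height or tilt.

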